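# Seat the ply disc in the centring jig and close the jaw

### The job

Using only pushes along the table, with nothing gripped or lifted, first push the large plywood disc fully into the V of the wooden centring jig so that its rim rests against both faces, while the sliding jaw is still clear of it. Then push the jaw along its rail until it rests against the disc, and leave the disc held between V and jaw. Leave the small wheel, the battery and the pliers where they are.

Things in the scene. Friction and masses are not known exactly. Their poses are not given: they have to be found in the camera images.
- disc: Large plain plywood disc lying flat and loose on the table: diameter 122, thickness 20, about 0.2 kg. Origin at the centre of its underside.
- seat (a point): Point on the table where the disc's centre stands when the disc is home in the V (rim against both faces). The jig is screwed to the table; these are its axes: y along the table into the V (the way both parts are pushed), roughly to the robot's left; x across, away from the robot; z up. Between V and jaw only the disc lies on the table.
- v_apex (a point): Corner of the V, on the table, 87 beyond the seat along +y; axes as the seat's. Two wooden bars, 90 long, 20 thick, 18 high, start here at 45 degrees either side of the centre line; their free ends lie at x +-60 to 75, y -45 to -62 of this point. The V is open to -y. A wooden tie block, 18 high, lies behind, to y +47.
- rail (a point): Middle of the top of the jig's aluminium guide rail, 20 wide, 12 high, 565 long along y, on the robot's side of the jig, its centre line at x -110 of the seat; axes as the seat's.
- jaw_face (a point): Middle of the sliding jaw's front (+y) face, on the jig's centre line, 12 above the table; axes as the seat's. The jaw is a plain pale wooden block from x -95 to +45 and back to y -94 of this point, where its flat upright rear face is free to push on; top 22 high (24 over the rail it rides). It slides only along y with about 2 N of friction and stays where left.
- jaw (a joint): Travel of the jaw toward the V in m: 0 fully open, 0.259 when it rests against the disc at home (its face 61 mm short of the seat), 0.275 end of travel.
- small_wheel: Bystander: small grooved wooden wheel lying flat, diameter 46, height 19, to the left of the jig, behind the V's tie block. Origin at the centre of its underside.
- battery: Bystander: AA cell lying on its side, 14 x 50 x 14, beside the far (+x) end of the jaw, about 25 off it. Origin at the centre of its underside.
- pliers: Bystander: pliers lying flat, 47 x 148 x 11, to the left of the jig. Origin at the centre of the underside.

How it is judged:
By the outcome, as a careful person would: the job done as asked, in the order asked, and still so for the second after the job is handed in, with the robot touching nothing.
It also fails if it takes over 64 s, if anything falls off the work surface, if the arm or the gripper's body presses on something with over 40 N, if the wrist force passes 120 N, or if a joint passes its speed limit or range.

### The arm

A 7-joint arm with a two-finger parallel gripper is mounted at the origin on the work surface; the furniture and walls round the work are solid. World frame = base frame: x ahead of the robot, y to its left, z up, the work surface at z = 0. Lengths are in m, angles in degrees, forces in N, time in s.
With the tool pointing down it reaches from about 0.4 to 0.925 m from the base axis. Payload 5.6 kg.
Tool frame: the origin (TCP) lies between the finger pads; the fingertips stand 25 mm ahead of it and the grasp point (between the pads) lies 6 mm ahead of it; z points along the fingers, y is the line along which they close (so a half turn about z gives the same grasp; the last joint's range is limited). The gripper opens to 85 mm and grips with 20 to 120 N. Pads are 22 mm wide; open, the fingers measure 114 mm over their backs; the gripper's body (76 mm by 85 mm) begins 54 mm behind the grasp point. The pads swing forward as they close: fully open they stand 13 mm farther back than shut.
Start: joints at [69.156, 26.786, -0.665, 91.828, 0.344, 61.387, -3.226], TCP at [0.205, -0.617, 0.256] pointing down, gripper open.
Joint ranges: [-144.91, 144.91], [-17.63, 115.5], [-89.93, 88.59], [15.96, 139.68], [-74.01, 254.01], [8.47, 105.57], [-167.45, 167.45]. Speed limits (degrees/s): [147.25, 147.25, 180, 180, 180, 180, 180].

### API

Orientations are given as a 3x3 rotation matrix whose columns are the frame's x, y, z axes.
In Python, from rig import ctrl gives the robot as it stands. The module is installed in compiled form; this text tells all that it offers.
- The arm moves only by the shell command python3 -m pendant 'ROWS' [OPENING] [FORCE]. ROWS is JSON, a list of rows, each a list of 4 numbers: the shift along the world's x, y, z in mm, then the turn about the world's z in units of 6 degrees (1.0 is 6 degrees). In form: [[dx, dy, dz, spin], ...]. A call has 1 to 8 rows; each row is the pose to reach, as a shift and turn from the pose commanded when the call began; what a row does not reach only later rows make up. A row lasts 1/12 s, in which the tool goes at most 41.7 mm and 7.16 degrees, less where a joint would pass 70% of its speed; a pose out of reach is approached as far as the arm can. A call with a gripper value outside its range is refused whole. OPENING is the finger opening in mm, from 0 to 85.4, set as the call begins (- or left out, the last holds). The fingers move at their own pace and stop on an object; FORCE is the grip in N (left out, the last holds). Time passes only in rows, so rows that repeat a pose let the fingers close. It gives the time, the measured TCP pose, the force, the opening and the grip force at its end, in the units of the state.
- ctrl.state(): the state, without advancing time (a new reading comes with each control period).
- ctrl.snapshot(name): name is "scene" or "top" or "wrist"; returns (picture, depth): 480x640x3 uint8, blue, green, red; 480x640 float32, m along the optical axis (not along the pixel's ray), 0 where there is no reading.
- ctrl.get_calibration(name): a dict with "vfov" (degrees; the focal length in pixels is half the picture's height over the tangent of half this angle, whatever the lens; pixels are square), "cx", "cy" (the principal point, pixels), "k1" (the pictures are not rectified: a ray, as slopes to the right and down, at radius r is drawn at 1 + k1 r^2 times it, then the intrinsics apply), "R" (3x3) and "t" (3): a world point X has camera coordinates R X + t; the wrist camera has in their place "hand_eye" (4x4, takes a point from camera to tool coordinates, whose origin is the TCP and whose axes are the flange's). Camera axes: x right, y down, z forward; pixel columns grow to the right and rows downward; lengths in m; the calibration is good to about 2 mm. A picture is of the moment at which its call begins: read the wrist's pose just before it. get_calibration takes no time and is no camera call.
- ctrl.sign_off(): hands the job in; it is judged then, once.
Trained networks look in the newest picture that a camera, given by its name, has taken for a name from the list of things; names that differ only in an ending like _2 or _b are one class to them, and where a whole thing is asked for, a point or a joint stands for the part that bears it (a point fixed in the world has none). Each returns a list of dicts, best first, with "confidence" (0 to 1); they miss things now and then, are a little off and sometimes report something else, mostly with a low value. They report only what shows in the picture. A call takes as long as a camera call.
- ctrl.recognise(camera, name): "centre" ([row, column] in pixels, amid what is visible of it).
- ctrl.outline_of(camera, name): "region" (480x640 bool, what is visible of it) and "centre" ([row, column] in pixels, amid what is visible of it).
- ctrl.pinpoint(camera, name): "centre" ([row, column] in pixels: a listed point, or the origin of a listed thing).
The state is a dict: "time": time; "joint_pos": joint angles; "qvel": joint speeds; "effort": joint torques, N m; "position": TCP position; "tcp_rot": TCP orientation; "ft_force": force on the tool from outside, world axes, zero at the start; "moment": the same for the moment, N m; "gripper_width": opening from 0.0 (shut) to 1.0 (fully open); "gripper_force": force on a finger pad.
Only numpy, scipy, OpenCV 4.12 (cv2) and the standard library are available. Lean on these libraries where they do the work, as an engineer would, in place of code of your own. Each camera call takes 0.05 s, during which the arm holds its last target. There are 200 camera calls.

## Working session

There is one attempt and no reset: what is moved stays moved. The work goes in short steps, Python scripts to look and compute and a shell command to move; the robot and the scene stay as the last step left them, time stands still between calls to the robot, and variables do not carry over. Pictures are saved under pics/ and viewed, at most 10 in all, crops included, and the job is handed in when it is done.

```bash
mkdir -p pics; cat > h.py <<'E'
import numpy as np, cv2
from rig import ctrl
def ray(cam,rc,z):
    c=ctrl.get_calibration(cam); f=240/np.tan(np.radians(c["vfov"]/2))
    d=np.array([(rc[1]-c["cx"])/f,(rc[0]-c["cy"])/f]); u=d.copy()
    for _ in range(20): u=d/(1+c["k1"]*(u@u))
    R=np.array(c["R"]);t=np.array(c["t"])
    o=-R.T@t; v=R.T@np.array([u[0],u[1],1]); return o+v*(z-o[2])/v[2]
Z=dict(disc=0,seat=0,v_apex=0,rail=.012,jaw_face=.012,small_wheel=0,battery=0,pliers=0)
def find(cam,names=Z):
    img,_=ctrl.snapshot(cam)
    for n in names:
        for p in ctrl.pinpoint(cam,n)[:2]:
            print(cam,n,round(p["confidence"],2),np.round(p["centre"],0),np.round(ray(cam,p["centre"],Z[n])*1000,1))
    return img
E
python3 - <<'E'
from h import *
for c in("top","scene"):
    cv2.imwrite(f"pics/{c}0.png",find(c))
s=ctrl.state();print(s["time"],s["position"],s["tcp_rot"],s["ft_force"])
E
```

```text
top v_apex 0.8 [233. 256.] [515.4 297.1   0. ]
top rail 0.71 [296. 382.] [384.6  48.   12. ]
top jaw_face 0.89 [242. 455.] [ 489.2 -100.3   12. ]
top small_wheel 0.97 [222. 212.] [538.3 383.8   0. ]
top small_wheel 0.25 [246. 351.] [487.2 105.9   0. ]
scene disc 0.69 [225. 344.] [476.4  93.1   0. ]
scene v_apex 0.63 [261. 276.] [514.1 290.7   0. ]
scene rail 0.63 [226. 386.] [388.9  48.   12. ]
scene jaw_face 0.84 [182. 384.] [ 498.3 -112.7   12. ]
scene small_wheel 0.65 [282. 237.] [531.3 388.5   0. ]
scene battery 0.67 [178. 363.] [ 563.6 -115.5    0. ]
scene pliers 0.92 [312. 232.] [478.6 455.3   0. ]
0.9 [ 0.20491547 -0.61685072  0.25631714] [[ 9.49016659e-01  3.15225920e-01  9.91906585e-06]
 [ 3.15225920e-01 -9.49016657e-01 -5.63273782e-05]
 [-8.34249090e-06  5.65823669e-05 -9.99999998e-01]] [ 0.94292433  0.06601858 -0.15456692]
```

View pics/top0.png

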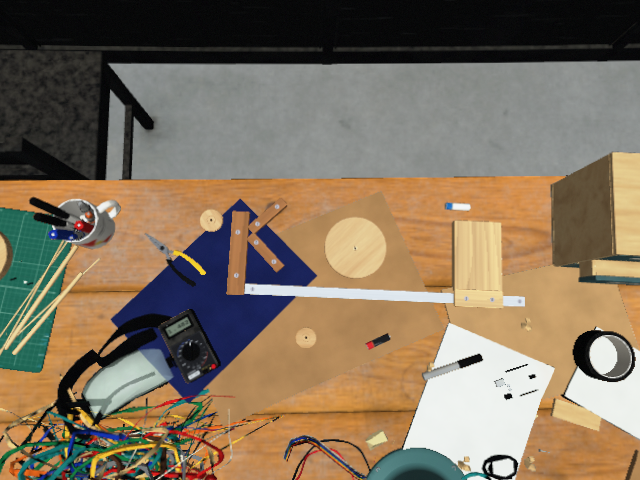

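View pics/scene0.png

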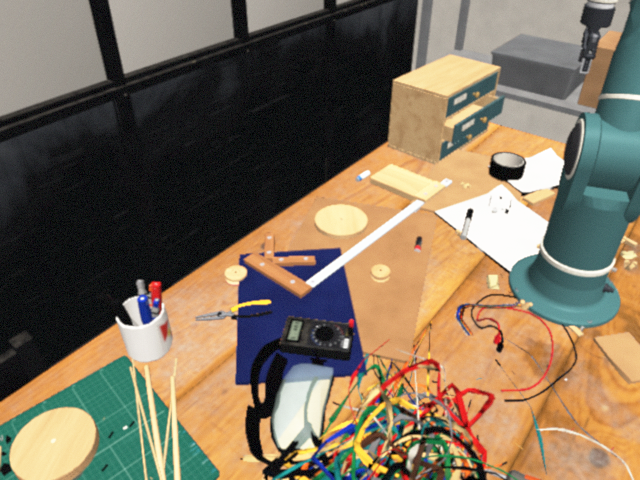

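The top view shows the V apex near (row 233, col 250), disc at (248, 355), jaw cols 455–502, rail from (289, 246) to (301, 524), battery at (206, 458), wheel at (220, 210), and cabinet right of col 552. Next I'll measure precisely.

```bash
python3 - <<'E'
from h import *
img,_=ctrl.snapshot("top")
P=lambda r,c,z:ray("top",(r,c),z)*1000
for n,z in(("disc",.02),("jaw",.022)):
    for o in ctrl.outline_of("top",n)[:2]:
        m=o["region"].astype(np.uint8);cn=max(cv2.findContours(m,0,1)[0],key=len)[:,0,:]
        W=np.array([P(q[1],q[0],z)[:2] for q in cn],np.float32)
        print(n,o["confidence"],cv2.minEnclosingCircle(W) if n=="disc" else (cv2.minAreaRect(W),cv2.boxPoints(cv2.minAreaRect(W))))
# rail: bright pixels between jaw and V
g=img.min(axis=2)
pts=[]
for c in range(265,445,4):
    r=np.arange(282,308); w=g[r,c]>170
    if w.sum()>3: pts.append(P(r[w].mean(),c,.012)[:2])
pts=np.array(pts,np.float32); print(len(pts),cv2.fitLine(pts,cv2.DIST_HUBER,0,.01,.01).ravel())
for n,(r,c) in dict(railL=(289,246),railR=(301,524)).items(): print(n,P(r,c,.012))
print("cabinet edge",P(265,552,.0),P(153,612,.2),P(183,552,.2))
d=_
for rc in((200,570),(240,570),(200,556),(262,556),(262,600),(272,585)): print(rc,d[rc])
c=ctrl.get_calibration("top");print(-np.array(c["R"]).T@c["t"])
cv2.imwrite("pics/crop.png",cv2.resize(img[180:320,200:560],None,fx=2.2,fy=2.2,interpolation=2))
E
```

```text
disc 0.89 ((481.48455810546875, 100.42996215820312), 62.408485412597656)
disc 0.46 ((461.9417724609375, 457.0727844238281), 70.60952758789062)
jaw 0.55 (((445.89697265625, -137.72096252441406), (99.7605209350586, 170.22010803222656), 86.17888641357422), array([[ 357.65204, -181.81847],
       [ 527.4937 , -193.16222],
       [ 534.1419 ,  -93.62346],
       [ 364.30023,  -82.27971]], dtype=float32))
45 [6.0035780e-02 9.9819624e-01 3.9114951e+02 1.0546549e+02]
railL [403.12142207 314.52552223  12.        ]
railR [ 371.71826474 -229.02377828   12.        ]
cabinet edge [ 442.7857565  -296.56158963    0.        ] [ 608.30768108 -310.48762113  200.        ] [ 558.78922025 -207.56220757  200.        ]
(200, 570) 0.9400169
(240, 570) 0.9308115
(200, 556) 0.98748237
(262, 556) 0.9741544
(262, 600) 0.9127631
(272, 585) 0.8937272
[0.35126801 0.19917353 0.97815054]
```

View pics/crop.png

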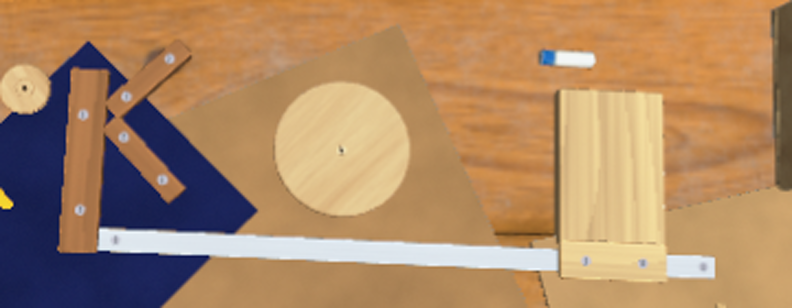

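```bash
G='python3 -m pendant'; 
$G '[[15,36,0,0.7],[30,72,0,1.4],[45,108,0,2.1],[60,144,0,2.8],[75,180,0,3.5],[90,216,0,4.2],[105,252,0,4.9],[120,288,0,5.6]]' 60 20
$G '[[16,36,0,0.7],[32,72,0,1.4],[48,108,0,2.1],[64,144,0,2.8],[80,180,0,3.5],[96,216,0,4.2],[112,252,0,4.9],[128,288,0,5.6]]'
$G '[[11,28,0,0.2],[23,56,0,0.2],[23,56,-40,0.2],[23,56,-80,0.2],[23,56,-120,0.2],[23,56,-160,0.2],[23,56,-160,0.2]]'
python3 - <<'E'
from h import *
s=ctrl.state();R=np.array(s["tcp_rot"]);print(s["position"],R)
img,d=ctrl.snapshot("wrist");cv2.imwrite("pics/w1.png",img)
print(ctrl.get_calibration("wrist"))
find("scene",["disc","seat","v_apex","jaw_face"]);find("top",["disc","v_apex","jaw_face","seat"])
E
```

```text
time: 1.72
position: [0.3253, -0.3271, 0.2566]
tcp_rot: [[0.613, 0.79, 0.0], [0.79, -0.613, -0.001], [-0.0, 0.001, -1.0]]
ft_force: [0.2, -0.2, 0.4]
gripper_width: 0.701
gripper_force: 0.0
time: 2.38
position: [0.4535, -0.0391, 0.2568]
tcp_rot: [[0.074, 0.997, 0.001], [0.997, -0.074, -0.001], [-0.001, 0.001, -1.0]]
ft_force: [0.2, -0.6, -0.5]
gripper_width: 0.702
gripper_force: 0.0
time: 2.97
position: [0.4708, 0.0148, 0.0897]
tcp_rot: [[0.056, 0.998, -0.014], [0.998, -0.056, 0.001], [-0.0, -0.014, -1.0]]
ft_force: [-1.7, -0.2, -0.7]
gripper_width: 0.701
gripper_force: 0.0
[0.47075905 0.01479401 0.08966799] [[ 5.59208651e-02  9.98335423e-01 -1.41152372e-02]
 [ 9.98435198e-01 -5.59168052e-02  6.82429726e-04]
 [-1.07985198e-04 -1.41313117e-02 -9.99900142e-01]]
{'vfov': 71.13841074173251, 'cx': 320.73768350787003, 'cy': 238.13889937173136, 'k1': -0.013672156911848627, 'hand_eye': array([[ 5.43309505e-04, -9.63207950e-01, -2.68756674e-01,
         6.73782400e-02],
       [ 9.99998957e-01,  8.83058229e-04, -1.14326377e-03,
        -7.53513467e-04],
       [ 1.33852854e-03, -2.68755773e-01,  9.63207425e-01,
        -1.18171007e-01],
       [ 0.00000000e+00,  0.00000000e+00,  0.00000000e+00,
         1.00000000e+00]])}
scene disc 0.71 [226. 344.] [476.4  94.7   0. ]
scene disc 0.39 [281. 236.] [536.1 389.2   0. ]
scene v_apex 0.92 [264. 273.] [513.5 300.    0. ]
scene jaw_face 0.69 [185. 384.] [ 490.2 -101.9   12. ]
top disc 0.7 [248. 354.] [482.2 101.    0. ]
top v_apex 0.64 [233. 256.] [516.2 297.5   0. ]
```

```bash
G='python3 -m pendant'; 
$G '[[0,0,-30,0],[0,0,-48,0],[0,0,-54,0],[0,0,-54,0]]'
$G '[[0,0,-7,0],[0,0,-7,0]]'
python3 - <<'E'
from h import *
i,_=ctrl.snapshot("scene");cv2.imwrite("pics/s1.png",cv2.resize(i[120:320,220:460],None,fx=3,fy=3))
E
```

```text
time: 3.85
position: [0.475, 0.0152, 0.0413]
tcp_rot: [[0.056, 0.998, -0.003], [0.998, -0.056, -0.0], [-0.0, -0.003, -1.0]]
ft_force: [-0.7, -0.4, 0.6]
gripper_width: 0.704
gripper_force: 0.0
time: 4.02
position: [0.4762, 0.0152, 0.0353]
tcp_rot: [[0.056, 0.998, 0.0], [0.998, -0.056, 0.0], [0.0, 0.0, -1.0]]
ft_force: [-0.8, -0.3, -0.4]
gripper_width: 0.703
gripper_force: 0.0
```

View pics/s1.png

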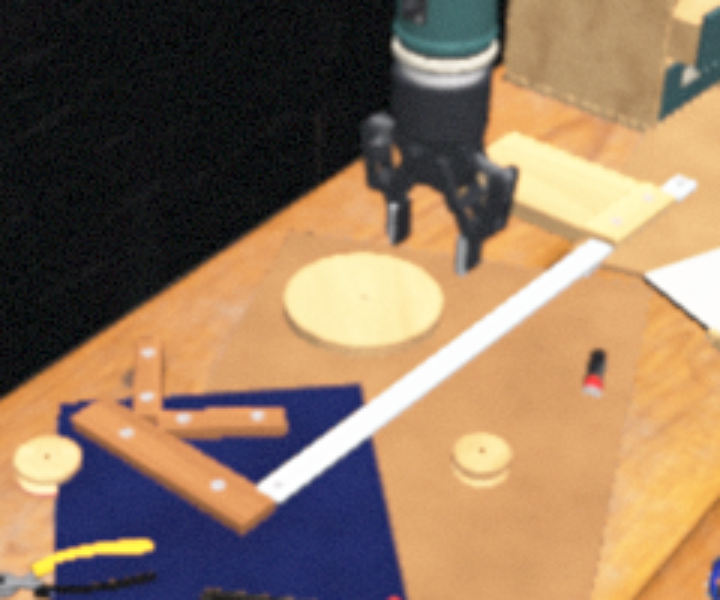

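The fingers stand about 15 mm over the table behind the disc, clear of rail and jaw. Lower a bit, then push.

```bash
G='python3 -m pendant'; 
$G '[[0,0,-3,0],[0,0,-6,0],[0,0,-6,0]]'
$G '[[0,6,0,0],[1,13,0,0],[2,20,0,0],[3.5,27,0,0],[5,34,0,0],[6.5,41,0,0],[8,48,0,0],[9.5,55,0,0]]'
$G '[[2,7,0,0],[4,14,0,0],[6,21,0,0],[8,28,0,0],[10,35,0,0],[12,42,0,0],[14,49,0,0],[16,54,0,0]]'
python3 - <<'E'
from h import *
find("scene",["disc","seat","v_apex","jaw_face"]);i=find("top",["disc","v_apex","jaw_face"])
cv2.imwrite("pics/t2.png",cv2.resize(i[180:320,200:480],None,fx=2.8,fy=2.8))
E
```

```text
time: 4.32
position: [0.4759, 0.015, 0.0292]
tcp_rot: [[0.056, 0.998, 0.0], [0.998, -0.056, -0.0], [-0.0, 0.0, -1.0]]
ft_force: [0.2, -0.1, -0.9]
gripper_width: 0.705
gripper_force: 0.0
time: 4.98
position: [0.4856, 0.0708, 0.0293]
tcp_rot: [[0.056, 0.998, -0.0], [0.998, -0.056, -0.0], [-0.0, -0.0, -1.0]]
ft_force: [-0.6, -1.4, 1.4]
gripper_width: 0.701
gripper_force: 1.0
time: 5.65
position: [0.5016, 0.1253, 0.0293]
tcp_rot: [[0.056, 0.998, 0.0], [0.998, -0.056, 0.0], [0.0, 0.0, -1.0]]
ft_force: [-1.1, -1.9, 1.5]
gripper_width: 0.7
gripper_force: 0.9
scene disc 0.66 [241. 308.] [503.5 192.5   0. ]
scene seat 0.58 [315. 233.] [471.2 459.6  -0. ]
scene seat 0.36 [261. 275.] [515.3 291.3   0. ]
scene v_apex 0.98 [264. 275.] [510.1 297.4   0. ]
scene jaw_face 0.79 [184. 382.] [ 498.1 -103.2   12. ]
top disc 0.75 [237. 309.] [506.4 190.    0. ]
top jaw_face 0.41 [234. 255.] [511.1 297.5  12. ]
```

View pics/t2.png

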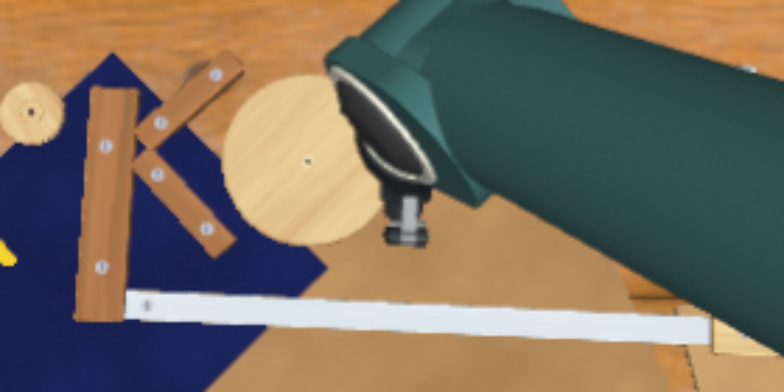

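Disc is centred before the V (centre about row 237, col 309), ~20 mm to go. Push on gently.

```bash
G='python3 -m pendant'; 
$G '[[0.5,4,0,0],[1,8,0,0],[1,11,0,0],[1,14,0,0],[1,16,0,0],[1,18,0,0]]'
$G '[[0,1,0,0],[0,2,0,0],[0,3,0,0],[0,3,0,0]]'
$G '[[0,1,0,0],[0,2,0,0],[0,3,0,0],[0,3,0,0]]'
```

```text
time: 6.6
position: [0.5023, 0.1425, 0.0292]
tcp_rot: [[0.056, 0.998, -0.0], [0.998, -0.056, -0.0], [-0.0, -0.0, -1.0]]
ft_force: [-0.4, -1.4, -0.6]
gripper_width: 0.703
gripper_force: 0.5
time: 6.93
position: [0.5024, 0.1453, 0.0293]
tcp_rot: [[0.056, 0.998, 0.0], [0.998, -0.056, 0.0], [0.0, 0.0, -1.0]]
ft_force: [1.0, -0.5, -0.1]
gripper_width: 0.703
gripper_force: 0.3
time: 7.27
position: [0.5026, 0.1478, 0.0293]
tcp_rot: [[0.056, 0.998, 0.0], [0.998, -0.056, -0.001], [-0.001, 0.0, -1.0]]
ft_force: [0.5, -2.7, 0.0]
gripper_width: 0.705
gripper_force: 0.9
```

```bash
G='python3 -m pendant'; 
$G '[[0,1,0,0],[0,2,0,0],[0,2,0,0]]'
$G '[[0,1,0,0],[0,2,0,0],[0,2,0,0]]'
$G '[[0,1,0,0],[0,1,0,0],[0,1,0,0]]'
python3 - <<'E'
from h import *
i,_=ctrl.snapshot("scene");cv2.imwrite("pics/s3.png",cv2.resize(i[190:310,220:380],None,fx=5,fy=5,interpolation=2))
find("top",["disc"])
E
```

```text
time: 7.52
position: [0.5026, 0.1483, 0.0292]
tcp_rot: [[0.057, 0.998, -0.001], [0.998, -0.057, -0.003], [-0.003, -0.0, -1.0]]
ft_force: [1.2, -6.3, 1.3]
gripper_width: 0.7
gripper_force: 2.7
time: 7.77
position: [0.5027, 0.1486, 0.0292]
tcp_rot: [[0.058, 0.998, -0.001], [0.998, -0.058, -0.005], [-0.005, -0.001, -1.0]]
ft_force: [0.9, -10.6, 2.5]
gripper_width: 0.705
gripper_force: 4.2
time: 8.02
position: [0.5027, 0.1487, 0.0292]
tcp_rot: [[0.059, 0.998, -0.001], [0.998, -0.059, -0.006], [-0.007, -0.001, -1.0]]
ft_force: [1.4, -11.7, 3.2]
gripper_width: 0.7
gripper_force: 4.9
top disc 0.82 [236. 299.] [509.3 209.5   0. ]
```

View pics/s3.png

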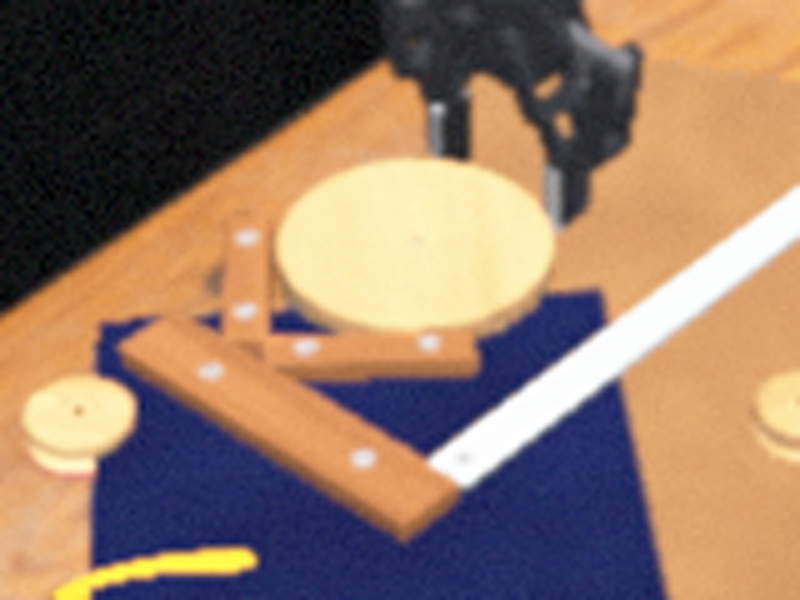

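The rim lies at both bars by eye (bars at (245,270) and (370,345) in the crop). To rule out one-face contact, I'll back off, re-push with closed fingers (free to self-centre), and compare.

```bash
G='python3 -m pendant'; 
$G '[[0,-10,0,0],[-1,-22,0,0],[-2,-34,0,0],[-2,-34,6,0],[-2,-34,6,0],[-2,-34,6,0],[-2,-34,6,0],[-2,-34,6,0]]'
$G '[[1,0,0,0],[1,0,0,0],[1,0,0,0],[1,0,0,0],[1,0,0,0],[1,0,0,0]]' 0
cat >> h.py <<'E'
def disc(cam):
    ctrl.snapshot(cam); o=ctrl.outline_of(cam,"disc")
    for o in o[:1]:
        cn=max(cv2.findContours(o["region"].astype(np.uint8),0,1)[0],key=len)[:,0,:]
        W=np.array([ray(cam,(q[1],q[0]),.02)[:2]*1000 for q in cn],np.float32)
        print(cam,o["confidence"],cv2.minEnclosingCircle(W), W.min(0),W.max(0))
E
python3 - <<'E'
from h import *
disc("scene");disc("top")
E
$G '[[0.5,5,0,0],[0.5,10,0,0],[1,14,0,0],[1,17,0,0],[1,20,0,0],[1,22,0,0],[1,24,0,0],[1,24,0,0]]'
$G '[[0,1,0,0],[0,2,0,0],[0,3,0,0],[0,4,0,0],[0,4,0,0]]'
```

```text
time: 8.83
position: [0.5004, 0.1199, 0.0354]
tcp_rot: [[0.055, 0.998, 0.0], [0.998, -0.055, 0.001], [0.001, 0.0, -1.0]]
ft_force: [0.8, 0.9, 0.3]
gripper_width: 0.701
gripper_force: 0.0
time: 9.33
position: [0.5014, 0.1192, 0.0352]
tcp_rot: [[0.056, 0.998, -0.0], [0.998, -0.056, -0.0], [-0.0, -0.0, -1.0]]
ft_force: [-0.6, -0.7, 0.3]
gripper_width: -0.001
gripper_force: 0.0
scene 0.59 ((500.7823181152344, 212.7393035888672), 65.94332885742188) [435.20242 150.0317 ] [566.7249  276.38498]
top 0.82 ((503.84326171875, 210.0647430419922), 61.96261215209961) [443.5515  150.60254] [565.7135 271.1478]
time: 10.2
position: [0.5027, 0.1394, 0.0353]
tcp_rot: [[0.059, 0.998, -0.001], [0.998, -0.059, -0.006], [-0.006, -0.001, -1.0]]
ft_force: [0.2, -9.3, 4.8]
gripper_width: 0.007
gripper_force: 4.5
time: 10.62
position: [0.5029, 0.1399, 0.0353]
tcp_rot: [[0.061, 0.998, -0.002], [0.998, -0.061, -0.011], [-0.011, -0.002, -1.0]]
ft_force: [0.9, -16.0, 8.6]
gripper_width: 0.0
gripper_force: 8.2
```

```bash
G='python3 -m pendant'; 
$G '[[0,-8,0,0],[-0.5,-16,0,0],[12,-17,0,0],[24,-18,0,0],[24.5,-10,0,0],[24.5,-5,0,0],[25,-2,0,0],[25,0,0,0]]'
$G '[[0,2,0,0],[0,4,0,0],[0,4,0,0]]'
$G '[[0,-8,0,0],[-0.5,-18,0,0],[-25,-17,0,0],[-50,-15,0,0],[-50,-15,0,0],[-50,-6,0,0],[-50,-2,0,0],[-50,1,0,0]]'
$G '[[0,2,0,0],[0,4,0,0],[0,4,0,0]]'
$G '[[0,-15,0,0],[-2,-30,0,0],[-2,-30,40,0],[-2,-30,80,0],[-2,-30,80,0]]'
python3 - <<'E'
from h import *
disc("scene");disc("top");find("top",["jaw_face","disc","v_apex"])
E
```

```text
time: 11.28
position: [0.528, 0.1436, 0.0352]
tcp_rot: [[0.057, 0.998, 0.0], [0.998, -0.057, -0.006], [-0.006, 0.0, -1.0]]
ft_force: [5.3, -14.0, 2.1]
gripper_width: 0.001
gripper_force: 7.4
time: 11.53
position: [0.5297, 0.1449, 0.0354]
tcp_rot: [[0.06, 0.998, 0.002], [0.998, -0.06, -0.009], [-0.009, 0.003, -1.0]]
ft_force: [7.4, -16.4, -0.0]
gripper_width: -0.002
gripper_force: 8.8
time: 12.2
position: [0.4766, 0.1497, 0.0349]
tcp_rot: [[0.057, 0.998, -0.004], [0.998, -0.057, -0.006], [-0.006, -0.003, -1.0]]
ft_force: [-1.7, -14.0, 7.0]
gripper_width: 0.004
gripper_force: 7.0
time: 12.45
position: [0.4766, 0.15, 0.0348]
tcp_rot: [[0.06, 0.998, -0.005], [0.998, -0.06, -0.011], [-0.012, -0.005, -1.0]]
ft_force: [-3.1, -17.6, 10.8]
gripper_width: 0.0
gripper_force: 8.4
time: 12.87
position: [0.4798, 0.1289, 0.1212]
tcp_rot: [[0.056, 0.998, 0.011], [0.998, -0.056, 0.004], [0.005, 0.011, -1.0]]
ft_force: [0.7, 0.5, -0.5]
gripper_width: -0.001
gripper_force: 0.0
scene 0.79 ((504.2975769042969, 215.59994506835938), 65.98892974853516) [440.22614 151.44421] [567.50275 281.57047]
top 0.69 ((507.3356018066406, 213.10267639160156), 61.994178771972656) [445.65628 154.84772] [567.8834 273.1087]
top disc 0.89 [237. 299.] [506.5 211.    0. ]
top v_apex 0.87 [232. 257.] [516.7 294.1   0. ]
```

The nudges moved it ~3 mm further in, so the check was worthwhile. Repeat to see if anything still moves.

```bash
G='python3 -m pendant'; 
$G '[[28,0,-40,0],[48,-3,-80,0],[48,-3,-80,0],[48,5,-80,0],[48,12,-80,0],[48,18,-80,0],[48,21,-80,0],[48,23,-80,0]]'
$G '[[0,2,0,0],[0,3,0,0],[0,3,0,0]]'
$G '[[0,-8,0,0],[-0.5,-18,0,0],[-25,-17,0,0],[-47,-15,0,0],[-47,-15,0,0],[-47,-6,0,0],[-47,-2,0,0],[-47,1,0,0]]'
$G '[[0,2,0,0],[0,4,0,0],[0,4,0,0]]'
$G '[[0,-10,0,0],[0,-18,0,0],[25,-19,0,0],[25,-19,0,0],[25,-12,0,0],[25,-8,0,0],[25,-6,0,0],[25,-4,0,0]]'
$G '[[0,1,0,0],[0,2,0,0],[0,2,0,0]]'
$G '[[0,-15,0,0],[-2,-30,0,0],[-2,-30,40,0],[-2,-30,80,0],[-2,-30,80,0]]'
python3 - <<'E'
from h import *
disc("scene");disc("top")
E
```

```text
time: 13.93
position: [0.5225, 0.1435, 0.0363]
tcp_rot: [[0.058, 0.998, -0.002], [0.998, -0.058, -0.01], [-0.011, -0.002, -1.0]]
ft_force: [0.7, -18.3, -0.7]
gripper_width: -0.002
gripper_force: 8.8
time: 14.18
position: [0.5226, 0.1437, 0.0361]
tcp_rot: [[0.06, 0.998, -0.003], [0.998, -0.06, -0.014], [-0.014, -0.002, -1.0]]
ft_force: [-0.2, -19.8, -1.4]
gripper_width: 0.004
gripper_force: 9.6
time: 14.85
position: [0.4765, 0.1499, 0.036]
tcp_rot: [[0.058, 0.998, -0.002], [0.998, -0.058, -0.008], [-0.008, -0.002, -1.0]]
ft_force: [-3.0, -17.9, 10.9]
gripper_width: 0.002
gripper_force: 8.4
time: 15.1
position: [0.4764, 0.1502, 0.0358]
tcp_rot: [[0.061, 0.998, -0.004], [0.998, -0.061, -0.013], [-0.013, -0.003, -1.0]]
ft_force: [-3.4, -19.3, 12.1]
gripper_width: 0.001
gripper_force: 9.6
time: 15.77
position: [0.5042, 0.1426, 0.0359]
tcp_rot: [[0.063, 0.998, 0.0], [0.998, -0.063, -0.016], [-0.016, 0.001, -1.0]]
ft_force: [6.1, -30.8, 14.1]
gripper_width: 0.0
gripper_force: 15.4
time: 16.02
position: [0.5042, 0.1427, 0.036]
tcp_rot: [[0.065, 0.998, -0.0], [0.998, -0.065, -0.018], [-0.018, 0.001, -1.0]]
ft_force: [4.7, -30.9, 14.4]
gripper_width: -0.001
gripper_force: 15.4
time: 16.43
position: [0.503, 0.1282, 0.1215]
tcp_rot: [[0.055, 0.998, 0.011], [0.998, -0.055, 0.004], [0.005, 0.01, -1.0]]
ft_force: [1.6, 0.5, 0.5]
gripper_width: -0.003
gripper_force: 0.0
scene 0.62 ((504.1618957519531, 213.12095642089844), 68.71186828613281) [438.97083 149.27446] [567.73    281.47705]
top 0.73 ((507.7868957519531, 213.07723999023438), 62.40756607055664) [447.47308 152.54483] [569.8353 271.1582]
```

Disc now stable at (508, 213) with both offset pushes unmoved: home. Go behind the jaw.

```bash
G='python3 -m pendant'; 
$G '[[-6,-38,0,0],[-12,-76,0,0],[-18,-114,0,0],[-24,-152,0,0],[-30,-190,0,0],[-36,-228,0,0],[-42,-266,0,0],[-48,-300,0,0]]'
$G '[[-3,-30,0,0],[-3,-57,0,0],[-3,-57,0,0],[-3,-57,-20,0],[-3,-57,-40,0],[-3,-57,-40,0]]'
python3 - <<'E'
from h import *
s=ctrl.state();R=np.array(s["tcp_rot"]);p=np.array(s["position"])
i,d=ctrl.snapshot("wrist");cv2.imwrite("pics/w4.png",i)
find("top",["disc","jaw_face"])
E
```

```text
time: 17.3
position: [0.45, -0.1765, 0.1139]
tcp_rot: [[0.056, 0.998, -0.002], [0.998, -0.056, 0.001], [0.001, -0.002, -1.0]]
ft_force: [0.4, -0.2, 0.6]
gripper_width: -0.0
gripper_force: 0.0
time: 17.8
position: [0.4457, -0.2299, 0.0713]
tcp_rot: [[0.056, 0.998, -0.007], [0.998, -0.056, 0.004], [0.004, -0.007, -1.0]]
ft_force: [-0.8, 0.0, -0.6]
gripper_width: -0.002
gripper_force: 0.0
top disc 0.73 [236. 298.] [507.9 212.4   0. ]
top jaw_face 0.7 [244. 455.] [ 486.8 -100.4   12. ]
```

View pics/w4.png

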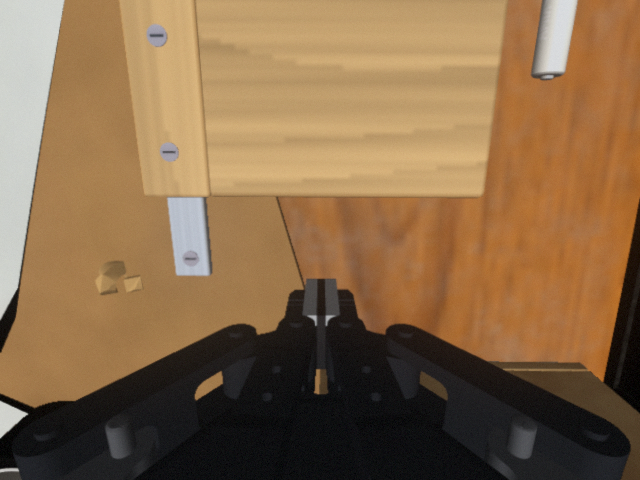

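Closed fingers sit behind the jaw's rear edge (row 195), rail screws left, battery clear at right. Lower and push.

```bash
G='python3 -m pendant'; 
$G '[[0,0,-20,0],[0,0,-36,0],[0,0,-38,0],[0,0,-38,0]]'
$G '[[0.5,5,0,0],[0.5,10,0,0],[1,14,0,0],[1,18,0,0],[1.5,22,0,0],[1.5,26,0,0],[2,30,0,0],[2,34,0,0]]'
$G '[[0.5,8,0,0],[1,16,0,0],[1.5,24,0,0],[2,32,0,0],[2.5,40,0,0],[3,48,0,0],[3.5,56,0,0],[4,64,0,0]]'
$G '[[0.5,8,0,0],[1,16,0,0],[1.5,24,0,0],[2,32,0,0],[2.5,40,0,0],[3,48,0,0],[3.5,56,0,0],[4,64,0,0]]'
$G '[[0.5,8,0,0],[1,16,0,0],[1.5,24,0,0],[2,32,0,0],[2.5,40,0,0],[3,48,0,0],[3.5,56,0,0],[4,64,0,0]]'
python3 - <<'E'
from h import *
find("scene",["disc","jaw_face"]);find("top",["disc","jaw_face"]);disc("top")
E
```

```text
time: 18.33
position: [0.4484, -0.2315, 0.0374]
tcp_rot: [[0.056, 0.998, -0.001], [0.998, -0.056, 0.0], [0.0, -0.001, -1.0]]
ft_force: [-0.4, 0.1, -0.9]
gripper_width: -0.001
gripper_force: 0.0
time: 19.0
position: [0.4506, -0.1975, 0.0374]
tcp_rot: [[0.056, 0.998, 0.0], [0.998, -0.056, -0.0], [-0.0, 0.0, -1.0]]
ft_force: [0.2, -2.4, 0.1]
gripper_width: -0.001
gripper_force: 1.2
time: 19.67
position: [0.4545, -0.133, 0.0373]
tcp_rot: [[0.056, 0.998, -0.0], [0.998, -0.056, -0.0], [-0.0, -0.0, -1.0]]
ft_force: [0.5, -3.1, 1.7]
gripper_width: 0.0
gripper_force: 1.3
time: 20.33
position: [0.4583, -0.0691, 0.0373]
tcp_rot: [[0.056, 0.998, -0.0], [0.998, -0.056, -0.0], [-0.0, -0.0, -1.0]]
ft_force: [0.1, -3.0, 2.3]
gripper_width: 0.004
gripper_force: 1.3
time: 21.0
position: [0.4622, -0.0051, 0.0372]
tcp_rot: [[0.056, 0.998, -0.001], [0.998, -0.056, -0.0], [-0.0, -0.0, -1.0]]
ft_force: [-0.3, -2.6, 1.6]
gripper_width: -0.0
gripper_force: 1.3
scene disc 0.84 [246. 301.] [505.6 215.6   0. ]
scene jaw_face 0.79 [215. 336.] [505.5  84.6  12. ]
top disc 0.97 [234. 299.] [512.8 210.5   0. ]
top jaw_face 0.78 [242. 357.] [493.8  94.4  12. ]
top 0.81 ((506.9725646972656, 213.059814453125), 61.434078216552734) [445.68527 152.58548] [567.83966 273.10623]
```

```bash
G='python3 -m pendant'; 
$G '[[0.5,8,0,0],[1,16,0,0],[1.5,23,0,0],[2,29,0,0],[2,34,0,0],[2.5,37,0,0],[2.5,39,0,0],[2.5,40,0,0]]'
$G '[[0,1.5,0,0],[0,3,0,0],[0.5,4.5,0,0],[0.5,6,0,0],[0.5,6,0,0]]'
$G '[[0,1,0,0],[0,2,0,0],[0,3,0,0],[0,4,0,0],[0,4,0,0]]'
```

```text
time: 22.07
position: [0.4648, 0.0345, 0.0373]
tcp_rot: [[0.056, 0.998, -0.0], [0.998, -0.056, -0.0], [-0.0, -0.0, -1.0]]
ft_force: [-0.5, -2.1, -1.2]
gripper_width: -0.0
gripper_force: 1.0
time: 22.48
position: [0.4652, 0.0405, 0.0373]
tcp_rot: [[0.056, 0.998, -0.0], [0.998, -0.056, 0.0], [0.0, -0.0, -1.0]]
ft_force: [-1.1, -1.1, -1.5]
gripper_width: -0.005
gripper_force: 0.6
time: 22.9
position: [0.4655, 0.0444, 0.0373]
tcp_rot: [[0.056, 0.998, 0.0], [0.998, -0.056, 0.0], [0.0, 0.0, -1.0]]
ft_force: [-0.1, -0.3, -0.4]
gripper_width: 0.003
gripper_force: 0.7
```

```bash
G='python3 -m pendant'; 
$G '[[0,1,0,0],[0,2,0,0],[0,3,0,0],[0,3,0,0]]'
$G '[[0,1,0,0],[0,2,0,0],[0,3,0,0],[0,3,0,0]]'
$G '[[0,1,0,0],[0,2,0,0],[0,2,0,0]]'
python3 - <<'E'
from h import *
disc("top")
E
```

```text
time: 23.23
position: [0.4656, 0.0475, 0.0373]
tcp_rot: [[0.056, 0.998, 0.001], [0.998, -0.056, 0.0], [0.0, 0.0, -1.0]]
ft_force: [-0.1, -1.0, -0.9]
gripper_width: 0.0
gripper_force: 0.7
time: 23.57
position: [0.4657, 0.0496, 0.0374]
tcp_rot: [[0.057, 0.998, 0.0], [0.998, -0.057, -0.001], [-0.001, 0.0, -1.0]]
ft_force: [0.0, -4.7, -0.0]
gripper_width: 0.001
gripper_force: 2.1
time: 23.82
position: [0.4657, 0.0499, 0.0374]
tcp_rot: [[0.058, 0.998, -0.0], [0.998, -0.058, -0.003], [-0.003, -0.0, -1.0]]
ft_force: [1.3, -8.2, 0.2]
gripper_width: -0.001
gripper_force: 4.3
top 0.56 ((506.79962158203125, 213.82220458984375), 61.71819305419922) [445.71426 152.70732] [567.77386 273.11102]
```

Firm contact (8 N). A little more, then withdraw and look.

```bash
G='python3 -m pendant'; 
$G '[[0,1,0,0],[0,2,0,0],[0,2,0,0]]'
$G '[[0,-3,0,0],[0,-8,0,0],[-1,-18,0,0],[-2,-30,0,0],[-2,-30,30,0],[-2,-30,70,0],[-5,-60,100,0],[-8,-95,120,0]]'
$G '[[-5,-35,0,0],[-10,-70,0,0],[-15,-105,10,0],[-20,-140,20,0],[-20,-140,20,0],[-20,-140,20,0]]'
python3 - <<'E'
from h import *
find("scene",["disc","jaw_face","small_wheel","pliers","battery"]);i=find("top",["disc","jaw_face"]);disc("top")
cv2.imwrite("pics/t5.png",cv2.resize(i[180:320,190:480],None,fx=2.7,fy=2.7,interpolation=2))
E
```

```text
time: 24.17
position: [0.4657, 0.0502, 0.0374]
tcp_rot: [[0.059, 0.998, -0.001], [0.998, -0.059, -0.005], [-0.005, -0.001, -1.0]]
ft_force: [1.6, -12.8, 1.8]
gripper_width: -0.0
gripper_force: 6.4
time: 24.83
position: [0.4586, -0.0387, 0.1601]
tcp_rot: [[0.049, 0.999, 0.004], [0.999, -0.049, 0.002], [0.002, 0.004, -1.0]]
ft_force: [0.6, -1.1, 0.0]
gripper_width: -0.003
gripper_force: 0.0
time: 25.33
position: [0.4371, -0.1829, 0.1777]
tcp_rot: [[0.061, 0.998, 0.001], [0.998, -0.061, -0.001], [-0.0, 0.001, -1.0]]
ft_force: [0.7, 1.0, -0.2]
gripper_width: -0.001
gripper_force: 0.0
scene disc 0.63 [243. 302.] [511.5 205.4   0. ]
scene jaw_face 0.57 [229. 319.] [503.7 152.8  12. ]
scene small_wheel 0.81 [280. 235.] [540.3 386.2   0. ]
scene pliers 0.77 [313. 236.] [470.3 454.1   0. ]
scene pliers 0.5 [174. 364.] [ 574.4 -134.8    0. ]
scene battery 0.62 [177. 363.] [ 565.9 -118.4    0. ]
top disc 0.69 [236. 300.] [509.1 209.1   0. ]
top jaw_face 0.8 [236. 329.] [506.6 150.2  12. ]
top jaw_face 0.69 [224. 212.] [533.4 382.1  12. ]
top 0.9 ((506.84716796875, 213.07077026367188), 61.50693130493164) [445.74326 152.829  ] [565.84576 273.10748]
```

View pics/t5.png

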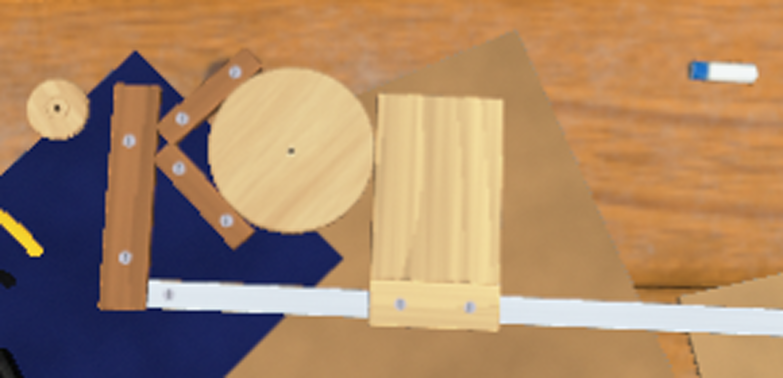

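The disc (centre at crop (150, 290)) touches both bars, and the jaw face (col 373) is against its rim. The wheel and battery are unmoved and the arm is clear.

```bash
python3 -c "
from rig import ctrl
print(ctrl.sign_off())"
```

```text
the job is handed in; nothing more can be done
None
```

The disc is in the V against both faces and the jaw was then pushed up against it; the wheel, battery and pliers were left alone, and I handed the job in at about 25 s of the 64 s allowed.

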